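# Put the nesting measuring cups away in the drawer organiser

## Task

Put the set of three measuring cups away in the wooden drawer organiser: first stand the largest cup in its empty bay, with its handle out over the cut-down front edge of the bay, then nest the medium cup all the way down inside the large one, and the small cup all the way down inside the medium one, with all three handles pointing the same way, one above the other. Let go of each cup once it is in, and leave the mug, spice jar, pepper mill and tub behind the cups where they stand.

Things in the scene. Friction and masses are not known exactly. Their poses are not given: they have to be found in the camera images.
- organiser: light wooden drawer organiser on the worktop, fixed; 290 (x) x 250 (y) mm, outer walls 36 mm high, 8 mm thick. Origin: centre of the underside; -x is its front, more or less towards the robot. The bay at its front right corner (-x, -y) is empty, for the cups; the one behind it holds coffee pods, the two long ones on the left (+y) spoons.
- bay (a point): centre of the floor of the empty bay, 6 mm above the worktop, axes as the organiser's (x away from its front). The bay is 110 (x) x 92 (y) mm inside, so the large cup's foot has 9 mm to spare all round; its front edge, under the handles, is cut down to 22 mm above the worktop, its other walls are 33 to 36 mm high.
- cup_large: largest measuring cup, dark blue plastic, open, rounded-rectangular. Outside 96 (x) x 76 (y) mm at the rim, inside 90 x 70, both 5 mm less at the foot; 50 mm high; floor 3 mm; about 60 g. Origin: centre of the underside, z up, handle at -x (roughly towards the robot). 
- cup_medium: medium measuring cup, teal plastic, open, rounded-rectangular. Outside 84 (x) x 64 (y) mm at the rim, inside 78 x 58, both 5 mm less at the foot; 46 mm high; floor 3 mm; about 48 g. Origin: centre of the underside, z up, handle at -x (roughly towards the robot). Fits lengthwise in the large cup, 3 mm free each side (5 on entering), its underside then 3 mm above the large cup's.
- cup_small: smallest measuring cup, pale mint plastic, open, rounded-rectangular. Outside 72 (x) x 52 (y) mm at the rim, inside 66 x 46, both 5 mm less at the foot; 42 mm high; floor 3 mm; about 36 g. Origin: centre of the underside, z up, handle at -x (roughly towards the robot). Fits lengthwise in the medium cup, 3 mm free each side (5 on entering), its underside then 3 mm above the medium cup's.
- handle_large (a point): centre of the level grip of the large cup's handle, 93 mm from the cup's centre along its -x and 57 mm above its underside; axes as the cup's. The handle rises from the rim's short end, then runs level along -x, 64 to 122 mm from the centre, a flat bar 13 mm wide (y) and 5 mm thick. 
- handle_medium (a point): centre of the level grip of the medium cup's handle, 87 mm from the cup's centre along its -x and 64 mm above its underside; axes as the cup's. The handle rises from the rim's short end, then runs level along -x, 58 to 116 mm from the centre, a flat bar 14 mm wide (y) and 5 mm thick. Nested, it runs 10 mm above the large cup's.
- handle_small (a point): centre of the level grip of the small cup's handle, 81 mm from the cup's centre along its -x and 71 mm above its underside; axes as the cup's. The handle rises from the rim's short end, then runs level along -x, 52 to 110 mm from the centre, a flat bar 15 mm wide (y) and 5 mm thick. Nested, it runs 10 mm above the medium cup's.
- mug: loose white mug with yellow bands, 86 mm across, 120 mm with its handle, 101 mm high, standing behind the cups; leave it. Origin: on its underside
- spice_jar: loose spice jar with a black lid, 41 mm across, 105 mm high, standing behind the cups; leave it. Origin: centre of its underside
- mill: loose wooden pepper mill, 58 mm across, 170 mm high, standing behind the cups; leave it. Origin: centre of its underside
- tub: loose white yoghurt tub with red and blue print, 72 mm across, 71 mm high, standing behind the cups; leave it. Origin: centre of its underside

How it is judged:
On the way, in this order (a step that is already met when the one before it is completed fails the run):
1. the large cup stands in the empty bay, handle over the cut-down front edge, let go (horizontal distance between cup_large and bay below 0.016 m and z of cup_large in the frame of bay below 0.005 m and angle between cup_large's own z axis and vertical below 0.06 rad and x of handle_large in the frame of bay below -0.05 m and angle between the x axis of cup_large and the x axis of bay, either way round below 0.22 rad and contact force between the fingers and cup_large below 0.1 N), for 0.2 s.
2. the medium cup is fully down inside the large cup in its bay, handle over the large one's, let go (horizontal distance between cup_large and bay below 0.016 m and z of cup_large in the frame of bay below 0.005 m and angle between each of cup_large, cup_medium's own z axis and vertical below 0.06 rad and x of handle_large in the frame of bay below -0.05 m and angle between the x axis of cup_large and the x axis of bay, either way round below 0.22 rad and horizontal distance between cup_medium and cup_large below 0.008 m and z of cup_medium in the frame of cup_large below 0.0065 m and x of handle_medium in the frame of cup_large below -0.05 m and angle between the x axis of cup_medium and the x axis of cup_large, either way round below 0.22 rad and contact force between the fingers and cup_medium below 0.1 N), for 0.2 s.
3. the small cup is fully down inside the medium cup, handle over the others, let go (horizontal distance between cup_large and bay below 0.016 m and z of cup_large in the frame of bay below 0.005 m and angle between each of cup_large, cup_medium, cup_small's own z axis and vertical below 0.06 rad and x of handle_large in the frame of bay below -0.05 m and angle between the x axis of cup_large and the x axis of bay, either way round below 0.22 rad and horizontal distance between cup_medium and cup_large below 0.008 m and z of cup_medium in the frame of cup_large below 0.0065 m and x of handle_medium in the frame of cup_large below -0.05 m and angle between the x axis of cup_medium and the x axis of cup_large, either way round below 0.22 rad and horizontal distance between cup_small and cup_medium below 0.008 m and z of cup_small in the frame of cup_medium below 0.0065 m and x of handle_small in the frame of cup_medium below -0.05 m and angle between the x axis of cup_small and the x axis of cup_medium, either way round below 0.22 rad and contact force between the fingers and cup_small below 0.1 N), for 0.2 s.
At the end, for the whole second after the job is handed in: Large cup in the bay: within 16 mm of its centre, under 5 mm above its floor, handle to the front, within 0.22 rad. Medium in large, small in medium: underside under 6.5 mm above the outer cup's, centres within 8 mm, handles on the same side. All tilted under 0.06 rad, at rest, released (horizontal distance between cup_large and bay below 0.016 m and z of cup_large in the frame of bay below 0.005 m and angle between each of cup_large, cup_medium, cup_small's own z axis and vertical below 0.06 rad and x of handle_large in the frame of bay below -0.05 m and angle between the x axis of cup_large and the x axis of bay, either way round below 0.22 rad and horizontal distance between cup_medium and cup_large below 0.008 m and z of cup_medium in the frame of cup_large below 0.0065 m and x of handle_medium in the frame of cup_large below -0.05 m and angle between the x axis of cup_medium and the x axis of cup_large, either way round below 0.22 rad and horizontal distance between cup_small and cup_medium below 0.008 m and z of cup_small in the frame of cup_medium below 0.0065 m and x of handle_small in the frame of cup_medium below -0.05 m and angle between the x axis of cup_small and the x axis of cup_medium, either way round below 0.22 rad and linear speed of each of cup_large, cup_medium, cup_small below 0.02 m/s and contact force between the arm and cup_large below 0.1 N and contact force between the arm and cup_medium below 0.1 N and contact force between the arm and cup_small below 0.1 N); the robot touches nothing.
It fails at once if the mug, spice jar, mill or tub is pushed more than 30 mm or tipped over (distance of any of mug, spice_jar, mill, tub from where it was at the start of the episode above 0.03 m or angle between any of mug, spice_jar, mill, tub's own z axis and vertical above 0.4 rad).
It also fails if it takes over 64 s, if anything falls off the work surface, if the arm or the gripper's body presses on something with over 40 N, if the wrist force passes 120 N, or if a joint passes its speed limit or range.

## Robot

A 6-joint arm with a two-finger parallel gripper is mounted at the origin on a cart in front of the work surface, level with it; the furniture and walls round the work are solid. World frame = base frame: x ahead of the robot, y to its left, z up, the work surface at z = 0. Lengths are in m, angles in rad, forces in N, time in s.
With the tool pointing down it reaches from about 0.3 to 0.75 m from the base axis. Payload 8.5 kg.
Tool frame: the origin (TCP) lies at the very end of the fingers, on their centre line; the grasp point (between the pads) lies 19 mm behind it (robot.pinch_z is the distance from the TCP to the grasp point, in m); z points along the fingers, y is the line along which they close (so a half turn about z gives the same grasp; the last joint's range is limited). The gripper opens to 88 mm and grips with 3 to 60 N. Pads are 18 mm wide; open, the fingers measure 123 mm over their backs; the gripper's body (75 mm by 187 mm) begins 45 mm behind the grasp point.
Start: joints at [-1.379, 0.381, 1.297, -0, 1.464, -0.215], TCP at [0.218, -0.505, 0.239] pointing down, gripper open.
Joint ranges: [-3.11, 3.11], [-0.89, 2.33], [0.22, 2.48], [-1.42, 4.56], [0.17, 2.85], [-2.88, 2.88]. Speed limits (rad/s): [2.39, 2.39, 3.14, 3.14, 3.14, 3.14].

## Interface

Orientations are given as a 3x3 rotation matrix whose columns are the frame's x, y, z axes.
In Python, from bench import robot gives the robot as it stands. The module is installed in compiled form; this text tells all that it offers.
- The arm moves only by the tool carry_out, never from a script. Its argument "plan" is a list of rows, each a list of 7 numbers: the shift along the tool's x, y, z in mm, then the turn, a rotation vector about the tool's x, y, z in degrees, then the closure, from 0 (fully open) to 1 (shut). A call has 1 to 20 rows; each row is the pose to reach, as a shift and turn from the pose commanded when the call began, along the tool's axes at that moment; what a row does not reach only later rows make up. A row lasts 1/8 s, in which the tool goes at most 62.5 mm and 10.7 degrees, less where a joint would pass 70% of its speed; a pose out of reach is approached as far as the arm can. A call with a gripper value outside its range is refused whole. The fingers move at their own pace and stop on an object; "newtons" is the grip in N (left out, the last holds). Time passes only in rows, so rows that repeat a pose let the fingers close. It gives the time, the measured TCP pose, the force, the opening and the grip force at its end, in the units of the state.
- robot.observe(): the state, without advancing time (a new reading comes with each control period).
- robot.snapshot(name): name is "scene" or "top"; returns a dict with "pixels" (420x560x3 uint8, red, green, blue), "depth" (420x560 float32, m along the optical axis (not along the pixel's ray), 0 where there is no reading), "camera_matrix" (3x3 intrinsics, pixels), "R" (3x3) and "t" (3): a world point X has camera coordinates R X + t. Camera axes: x right, y down, z forward; pixel columns grow to the right and rows downward; lengths in m; the calibration is good to about 2 mm. A picture is of the moment at which its call begins.
- robot.hand_in(): hands the job in; it is judged then, once.
Trained networks look in a picture, given as the dict that the camera call returned (one of the last four; its "shot" number tells which), for a name from the list of things; names that differ only in an ending like _2 or _b are one class to them, and where a whole thing is asked for, a point or a joint stands for the part that bears it (a point fixed in the world has none). Each returns a list of dicts, best first, with "confidence" (0 to 1); they miss things now and then, are a little off and sometimes report something else, mostly with a low value. They report only what shows in the picture. A call takes as long as a camera call.
- robot.boxes_of(picture, name): "box" ([left, top, right, bottom] in pixels, round what is visible of it).
- robot.tip_of(picture, name): "position" ([row, column] in pixels: a listed point, or the origin of a listed thing).
The state is a dict: "clock": time; "joint_positions": joint angles; "dq": joint speeds; "tau": joint torques, N m; "tool_pos": TCP position; "orientation": TCP orientation; "contact_force": force on the tool from outside, world axes, zero at the start; "torque": the same for the moment, N m; "grip_width": finger opening in m; "grasp_force": force on a finger pad.
Only numpy, scipy, OpenCV 4.12 (cv2) and the standard library are available. Lean on these libraries where they do the work, as an engineer would, in place of code of your own. Each camera call takes 0.05 s, during which the arm holds its last target. There are 200 camera calls.

## Working session

There is one attempt and no reset: what is moved stays moved. The work goes in short steps, Python scripts to look and compute and a tool call to move; the robot and the scene stay as the last step left them, time stands still between calls to the robot, and variables do not carry over. Pictures are saved under pics/ and viewed, at most 10 in all, crops included, and the job is handed in when it is done.

Besides the shell and the picture viewer there is one more tool, called after "Request:" by a JSON object that holds its "api" and its "payload", one argument or row to a line. carry_out: Moves the arm, as the interface text tells. Its arguments: {"type":"object","properties":{"plan":{"type":"array"},"newtons":{"type":"number"}},"required":["plan"]}

```bash
mkdir -p pics; cat > h.py <<'E'
import numpy as np,cv2
from bench import robot
def world(s,r,c):
    d=s['depth'];r=int(round(r));c=int(round(c))
    p=d[max(r-1,0):r+2,max(c-1,0):c+2];p=p[p>0]
    z=np.median(p) if p.size else np.nan
    return back(s,r,c,z)
def back(s,r,c,z):
    K=s['camera_matrix'];v=np.array([(c-K[0,2])/K[0,0]*z,(r-K[1,2])/K[1,1]*z,z])
    return s['R'].T@(v-s['t'])
def ray(s,r,c,h):  # intersect with z=h
    C=back(s,r,c,0.);D=back(s,r,c,1.)-C
    return C+D*(h-C[2])/D[2]
def cloud(s):
    d=s['depth'];K=s['camera_matrix'];r,c=np.mgrid[:d.shape[0],:d.shape[1]]
    v=np.stack([(c-K[0,2])/K[0,0]*d,(r-K[1,2])/K[1,1]*d,d],-1)
    P=(v-s['t'])@s['R'];P[d<=0]=np.nan
    return P
def save(s,n): cv2.imwrite('pics/'+n+'.png',s['pixels'][...,::-1])
E
python3 - <<'E'
from h import *
np.set_printoptions(precision=4,suppress=True)
S={n:robot.snapshot(n) for n in('top','scene')}
for n,s in S.items():
    save(s,n+'0')
    C=back(s,0,0,0.);print(n,'cam',C)
    for k in ['organiser','bay','cup_large','cup_medium','cup_small','handle_large','handle_medium','handle_small','mug','spice_jar','mill','tub']:
        t=robot.tip_of(s,k)
        for q in t[:2]: print(k,'tip',round(q['confidence'],2),np.round(q['position'],1),world(s,*q['position']))
        if k in('mug','spice_jar','mill','tub'): print([(np.round(b['box']),round(b['confidence'],2)) for b in robot.boxes_of(s,k)[:1]])
o=robot.observe();print(o['clock'],o['tool_pos'],o['orientation'],o['contact_force'],o['grip_width'])
E
```

```text
top cam [0.2766 0.0053 1.5067]
organiser tip 0.77 [181.  146.8] [0.6091 0.2554 0.0105]
bay tip 0.6 [211.2 174.6] [0.5259 0.1757 0.0054]
cup_medium tip 0.7 [253.3 361.6] [ 0.4127 -0.353   0.0008]
cup_medium tip 0.16 [183.4 145.4] [0.6043 0.2614 0.0061]
cup_small tip 0.68 [210.4 249.7] [ 0.5323 -0.0337  0.0015]
handle_large tip 0.76 [261.8 285.2] [ 0.3823 -0.1286  0.0498]
handle_large tip 0.5 [208.2 173.5] [0.5344 0.1788 0.0049]
handle_medium tip 0.41 [237.2 302. ] [ 0.4566 -0.1813  0.0028]
handle_small tip 0.74 [233.3 244.1] [ 0.4583 -0.0165  0.0662]
mug tip 0.84 [156.8 249. ] [ 0.6732 -0.0282  0.0525]
[(array([231., 138., 259., 165.]), 0.57)]
spice_jar tip 0.87 [165.  289.5] [ 0.6467 -0.1405  0.0756]
[(array([287., 150., 303., 174.]), 0.77)]
mill tip 0.82 [156.1 336.2] [ 0.6788 -0.2716  0.0622]
[(array([330., 140., 357., 165.]), 0.7)]
tub tip 0.7 [177.5 392.8] [ 0.6172 -0.4307  0.0681]
tub tip 0.59 [157.4 337.3] [ 0.6767 -0.2749  0.0597]
[(array([385., 160., 418., 187.]), 0.64)]
scene cam [-0.4143 -0.8467  1.087 ]
organiser tip 0.87 [164.9 221.5] [0.5871 0.2164 0.0348]
organiser tip 0.42 [277.6 308.5] [ 0.1583 -0.4488  0.3205]
bay tip 0.61 [185.5 216.1] [0.5185 0.1791 0.0074]
cup_large tip 0.76 [248.2 295.2] [ 0.4347 -0.208   0.0372]
cup_medium tip 0.81 [284.4 334.7] [ 0.4239 -0.3518  0.0031]
cup_small tip 0.7 [210.4 265.9] [ 0.5008 -0.0472  0.0421]
handle_large tip 0.7 [242.5 257.9] [ 0.3745 -0.1269  0.0547]
handle_medium tip 0.71 [276. 310.] [ 0.1592 -0.4525  0.3278]
handle_small tip 0.93 [206.4 241.9] [ 0.444  -0.0054  0.072 ]
[]
[]
[]
tub tip 0.87 [257.2 415.6] [ 0.6229 -0.4778  0.0299]
[(array([405., 231., 430., 262.]), 0.64)]
1.7 [ 0.2176 -0.5051  0.2387] [[ 0.9184  0.3956 -0.    ]
 [ 0.3956 -0.9184  0.    ]
 [ 0.     -0.     -1.    ]] [-0.2289  0.3741 -0.64  ] 0.08769080175355128
```

```bash
python3 - <<'E'
import cv2
a=cv2.imread('pics/top0.png')[130:310,100:430]
cv2.imwrite('pics/top0c.png',cv2.resize(a,None,fx=2.4,fy=2.4,interpolation=cv2.INTER_CUBIC))
a=cv2.imread('pics/scene0.png')[110:370,150:460]
cv2.imwrite('pics/scene0c.png',cv2.resize(a,None,fx=2.3,fy=2.3,interpolation=cv2.INTER_CUBIC))
E
```

```text
(no output)
```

View pics/top0c.png

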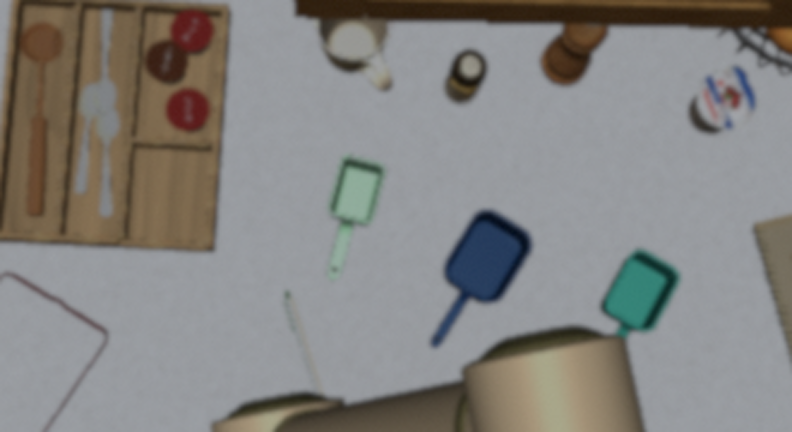

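View pics/scene0c.png

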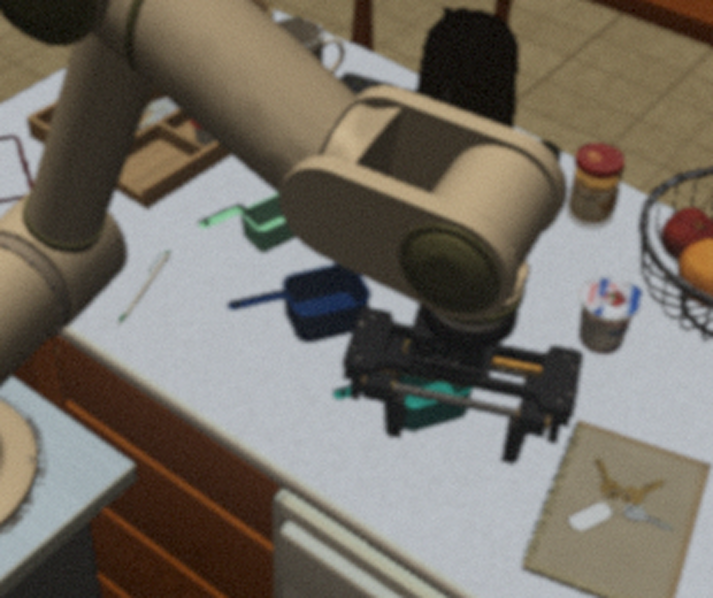

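```bash
cat >> h.py <<'E'
from scipy.optimize import minimize
# name: (outer x, outer y, height, handle from, to, width, handle z, hue lo, hi)
CUP={'large':(.096,.076,.050,.064,.122,.013,.057),'medium':(.084,.064,.046,.058,.116,.014,.064),'small':(.072,.052,.042,.052,.110,.015,.071)}
def rrect(lx,ly,z,r=.015):
    a=np.linspace(0,2*np.pi,40,endpoint=False);c,s=np.cos(a),np.sin(a)
    return np.stack([np.sign(c)*(lx/2-r)+r*c,np.sign(s)*(ly/2-r)+r*s,np.full(40,z)],1)
def parts(n):
    if n=='organiser': return [np.array([[x,y,z] for x in(-.145,.145) for y in(-.125,.125) for z in(0,.036)])]
    lx,ly,h,a,b,w,hz=CUP[n]
    def bar(x0,x1,z0,z1): return np.array([[x,y,z] for x,zz in((x0,z0),(x1,z1)) for y in(-w/2,w/2) for z in(zz-.0025,zz+.0025)])
    return [np.vstack([rrect(lx,ly,h),rrect(lx-.005,ly-.005,0)]),bar(-a,-b,hz,hz),bar(-lx/2,-a,h-.003,hz)]
def proj(s,P):
    q=P@s['R'].T+s['t'];u=q@s['camera_matrix'].T;return u[:,:2]/u[:,2:]
def sil(s,n,p,shape,k=4,z0=0.):
    m=np.zeros((shape[0],shape[1]),np.uint8);c,si=np.cos(p[2]),np.sin(p[2])
    im=np.zeros((shape[0]*k,shape[1]*k),np.uint8)
    for P in parts(n):
        W=P.copy();W[:,0]=p[0]+c*P[:,0]-si*P[:,1];W[:,1]=p[1]+si*P[:,0]+c*P[:,1];W[:,2]+=z0
        u=((proj(s,W)+.5)*k-.5)
        cv2.fillConvexPoly(im,cv2.convexHull(np.round(u*16).astype(np.int32)),255,cv2.LINE_8,4)
    return cv2.resize(im,(shape[1],shape[0]),interpolation=cv2.INTER_AREA)/255.
def fit(s,n,mask,p0,ign=None,z0=0.):
    w=np.ones(mask.shape) if ign is None else 1.-ign
    f=lambda p:(w*np.abs(sil(s,n,p,mask.shape,z0=z0)-mask)).sum()
    best=None
    for k in range(2):
        r=minimize(f,p0,method='Nelder-Mead',options=dict(initial_simplex=np.array([p0,p0+[.015,0,0],p0+[0,.015,0],p0+[0,0,.2]]),xatol=2e-4,fatol=.05));p0=r.x
    return r.x,r.fun,mask.sum()
def mask(s,n):
    h=cv2.cvtColor(cv2.GaussianBlur(s['pixels'],(3,3),0),cv2.COLOR_RGB2HSV).astype(int);H,Sa,V=h[...,0],h[...,1],h[...,2]
    m={'large':(H>98)&(H<125)&(Sa>90),'medium':(H>75)&(H<97)&(Sa>100),'small':(H>50)&(H<92)&(Sa>25)&(Sa<=130),'organiser':(H>5)&(H<28)&(Sa>45)}[n].astype(np.uint8)
    return m
def comp(m,c=None):
    m=cv2.morphologyEx(m,cv2.MORPH_CLOSE,np.ones((3,3),np.uint8))
    k,l,st,_=cv2.connectedComponentsWithStats(m)
    i=1+np.argmax(st[1:,4]) if c is None or l[c]==0 else l[c]
    return (l==i).astype(float)
E
python3 - <<'E'
from h import *
np.set_printoptions(precision=4,suppress=True)
s=robot.snapshot('top')
h=cv2.cvtColor(s['pixels'],cv2.COLOR_RGB2HSV)
for n,r,c in(('large',238,303),('medium',253,366),('small',209,248),('org',211,174),('orgwall',231,150),('table',250,220),('hs',233,242)): print(n,h[r,c])
sd={'large':((238,303),(.435,-.2,-.45)),'medium':((253,366),(.415,-.36,-.45)),'small':((209,248),(.53,-.04,-.2)),'organiser':((211,174),(.6,.26,-.04))}
vis=s['pixels'][...,::-1].copy()
for n,(px,p0) in sd.items():
    M=mask(s,n)
    if n=='organiser': M[:125]=0
    m=comp(M,px)
    if n=='organiser':
        m=cv2.drawContours(np.zeros(m.shape,np.uint8),cv2.findContours(m.astype(np.uint8),0,2)[0],-1,1,-1).astype(float)
    r=fit(s,n,m,np.array(p0));print(n,r, 'bbox',cv2.boundingRect(m.astype(np.uint8)))
    q=sil(s,n,r[0],m.shape)
    cs=cv2.findContours((q>.5).astype(np.uint8),0,2)[0];vis[m>0]=vis[m>0]//2+np.array([60,60,60],np.uint8)
    cv2.drawContours(vis,cs,-1,(0,0,255),1)
cv2.imwrite('pics/fit0.png',cv2.resize(vis[120:320,85:435],None,fx=2.2,fy=2.2,interpolation=cv2.INTER_NEAREST))
E
```

```text
large [108 151  93]
medium [ 85 154 131]
small [ 72  43 172]
org [ 18  97 121]
orgwall [ 17  88 104]
table [ 99  12 152]
hs [ 73  37 172]
large (array([ 0.4548, -0.1775, -0.532 ]), np.float64(227.15686274509807), np.float64(878.0)) bbox (281, 219, 39, 54)
medium (array([ 0.4154, -0.3567, -0.5695]), np.float64(238.20392156862744), np.float64(642.0)) bbox (352, 235, 30, 35)
small (array([ 0.53  , -0.028 , -0.2514]), np.float64(61.698039215686265), np.float64(645.0)) bbox (237, 195, 24, 51)
organiser (array([ 0.6109,  0.2541, -0.0407]), np.float64(387.27058823529416), np.float64(9413.0)) bbox (96, 127, 99, 107)
```

View pics/fit0.png

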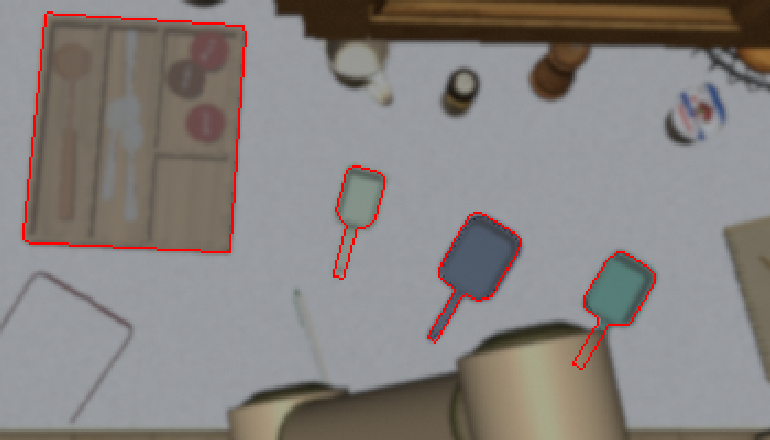

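```bash
cat >> h.py <<'E'
def rel(x,y,z,yaw,o=None):
    "row (mm, deg) taking the present pose to TCP x,y,z, pointing down with tool x at yaw"
    from scipy.spatial.transform import Rotation as Ro
    o=o or robot.observe();R=o['orientation'];d=R.T@(np.array([x,y,z])-o['tool_pos'])*1e3
    c,s=np.cos(yaw),np.sin(yaw);T=np.array([[c,s,0],[s,-c,0],[0,0,-1.]])
    return np.round(np.r_[d,Ro.from_matrix(R.T@T).as_rotvec(degrees=True)],1)
def hpose(p,d):return np.array([p[0]-d*np.cos(p[2]),p[1]-d*np.sin(p[2])])
E
python3 - <<'E'
from h import *
p=[.4548,-.1775,-.532];g=hpose(p,.083);print(g)
for z in(.15,.038):print(rel(*g,z,p[2]))
E
```

```text
[ 0.38327107 -0.13539759]
[ 298.4 -274.    88.8   -0.    -0.    53.8]
[ 298.4 -274.   200.8   -0.    -0.    53.8]
```

Request:
{"api": "carry_out", "payload": {
  "plan": [
    [45,-41,13,0,0,8,0],
    [90,-82,26,0,0,16,0],
    [135,-123,40,0,0,24,0],
    [180,-164,53,0,0,32,0],
    [225,-206,66,0,0,40,0],
    [270,-247,80,0,0,48,0],
    [298.4,-274,98,0,0,53.8,0],
    [298.4,-274,115,0,0,53.8,0],
    [298.4,-274,115,0,0,53.8,0],
    [298.4,-274,115,0,0,53.8,0]
  ]
}}

```text
clock: 3.0
tool_pos: [0.3835, -0.136, 0.1243]
orientation: [[0.861, -0.508, 0.001], [-0.508, -0.861, -0.001], [0.001, 0.0, -1.0]]
contact_force: [0.7, -0.6, -0.2]
grip_width: 0.0883
grasp_force: 0.0
```

```bash
python3 - <<'E'
from h import *
np.set_printoptions(precision=4,suppress=True)
s=robot.snapshot('scene');save(s,'s1');o=robot.observe();print(o['clock'],o['tool_pos'],o['orientation'][:,0])
p=[.4548,-.1775,-.532]
vis=s['pixels'][...,::-1].copy();q=sil(s,'large',p,vis.shape[:2],1)
cv2.drawContours(vis,cv2.findContours((q>.5).astype(np.uint8),0,2)[0],-1,(0,0,255),1)
cv2.imwrite('pics/s1c.png',cv2.resize(vis[130:330,190:390],None,fx=3,fy=3,interpolation=cv2.INTER_CUBIC))
t=robot.snapshot('top')
for n,px,p0 in(('medium',(253,366),(.415,-.357,-.57)),):
    m=comp(mask(t,n),px);print(n,fit(t,n,m,np.array(p0)),cv2.boundingRect(m.astype(np.uint8)))
    m=comp(mask(s,n));print(n,fit(s,n,m,np.array(p0)),cv2.boundingRect(m.astype(np.uint8)))
print(rel(*hpose(p,.083),.038,p[2]))
E
```

```text
3.05 [ 0.3835 -0.136   0.1244] [ 0.8613 -0.5082  0.0013]
medium (array([ 0.4143, -0.357 , -0.5405]), np.float64(182.22745098039218), np.float64(700.0)) (349, 235, 33, 51)
medium (array([ 0.4336, -0.3477, -0.3574]), np.float64(520.086274509804), np.float64(562.0)) (296, 265, 58, 24)
[-0.6 -0.5 86.4  0.  -0.1 -0.1]
```

View pics/s1c.png

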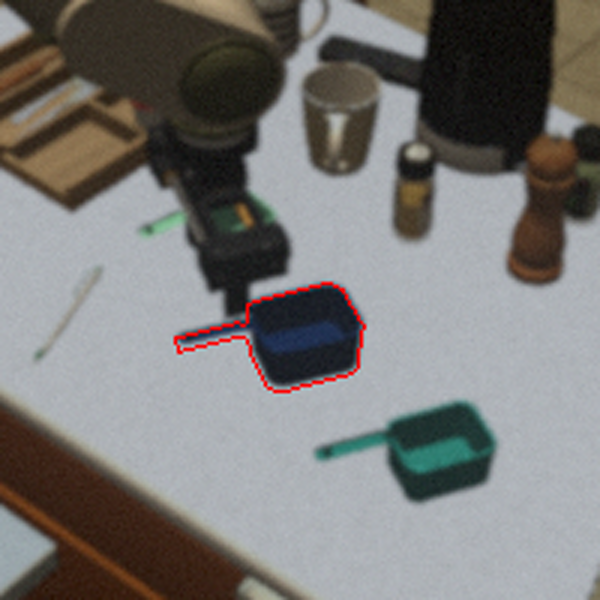

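Request:
{"api": "carry_out", "payload": {
  "plan": [
    [0,0,40,0,0,0,0],
    [0,0,75,0,0,0,0],
    [0,0,86,0,0,0,0],
    [0,0,86,0,0,0,0.3],
    [0,0,86,0,0,0,0.6],
    [0,0,86,0,0,0,1],
    [0,0,86,0,0,0,1],
    [0,0,86,0,0,0,1],
    [0,0,86,0,0,0,1],
    [0,0,86,0,0,0,1],
    [0,0,86,0,0,0,1]
  ],
  "newtons": 45
}}

```text
clock: 4.47
tool_pos: [0.3833, -0.1354, 0.0377]
orientation: [[0.862, -0.507, -0.0], [-0.507, -0.862, 0.0], [-0.0, -0.0, -1.0]]
contact_force: [0.7, -0.2, 0.7]
grip_width: 0.0114
grasp_force: 45.6
```

Request:
{"api": "carry_out", "payload": {
  "plan": [
    [0,0,-10,0,0,0,1],
    [0,0,-30,0,0,0,1],
    [0,0,-55,0,0,0,1],
    [0,0,-75,0,0,0,1],
    [0,0,-80,0,0,0,1],
    [0,0,-80,0,0,0,1]
  ]
}}

```text
clock: 5.22
tool_pos: [0.3831, -0.1353, 0.1177]
orientation: [[0.862, -0.507, 0.0], [-0.507, -0.862, -0.0], [0.0, 0.0, -1.0]]
contact_force: [0.5, -0.0, -0.2]
grip_width: 0.0114
grasp_force: 45.7
```

```bash
python3 - <<'E'
from h import *
np.set_printoptions(precision=4,suppress=True)
o=robot.observe();print(o['clock'],o['tool_pos'],o['grip_width'],o['grasp_force'],o['contact_force'],o['torque'])
for n in('top','scene'):
    s=robot.snapshot(n);save(s,n+'2')
    m=comp(mask(s,'large'));P=cloud(s)[m>0];P=P[np.isfinite(P).all(1)]
    print(n,m.sum(),cv2.boundingRect(m.astype(np.uint8)),P.min(0),P.max(0))
    if n=='scene':
        cv2.imwrite('pics/s2c.png',cv2.resize(s['pixels'][100:340,170:410,::-1],None,fx=2.5,fy=2.5,interpolation=cv2.INTER_CUBIC))
E
```

```text
5.225 [ 0.3831 -0.1353  0.1177] 0.011432808376592869 45.74618350714445 [ 0.4623 -0.037  -0.1993] [0.0575 0.0646 0.0056]
top 393.0 (299, 214, 26, 25) [ 0.4408 -0.2267  0.0728] [ 0.5038 -0.1598  0.1275]
scene 272.0 (281, 206, 29, 21) [ 0.3648 -0.2274  0.0777] [ 0.5128 -0.1478  0.1974]
```

View pics/s2c.png

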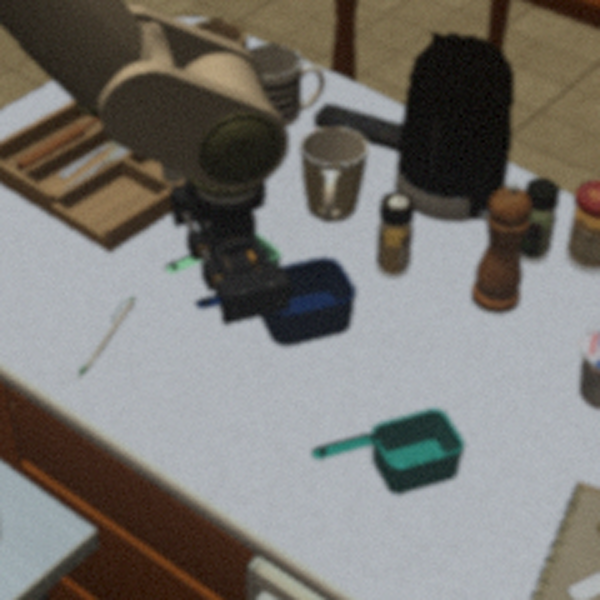

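```bash
python3 - <<'E'
from h import *
np.set_printoptions(precision=4,suppress=True,linewidth=150)
s=robot.snapshot('top');P=cloud(s)
m=comp(mask(s,'large'))
Q=P[m>0];Q=Q[(Q[:,2]<.095)&(Q[:,2]>.06)];A=np.c_[Q[:,:2]-Q[:,:2].mean(0),np.ones(len(Q))]
k=np.linalg.lstsq(A,Q[:,2],rcond=None)[0];u=np.array([.862,-.507]);print('floor',len(Q),Q.mean(0),k,'slope along cup x',k[:2]@u,'across',k[1]*u[0]-k[0]*u[1])
print('cup px',[(c,s['pixels'][214:240,c].tolist()[12]) for c in (305,)])
D=s['depth']
for r in (204,208,212,216,220):
    print(r,[(c,round(P[r,c,1],3),int(P[r,c,2]*1e3)) for c in range(150,202,1) if c<162 or c>180])
for c in (165,172,180):
    print(c,[(r,round(P[r,c,0],3),int(P[r,c,2]*1e3)) for r in range(184,242)])
E
```

```text
floor 289 [ 0.4774 -0.1949  0.0814] [ 0.0906 -0.0546  0.0814] slope along cup x 0.1057682888595281 across -0.0011653428778123087
cup px [(305, [37, 59, 92])]
204 [(150, np.float64(0.246), 2), (151, np.float64(0.238), 31), (152, np.float64(0.235), 36), (153, np.float64(0.232), 35), (154, np.float64(0.232), 17), (155, np.float64(0.231), 8), (156, np.float64(0.23), 0), (157, np.float64(0.226), 7), (158, np.float64(0.224), 0), (159, np.float64(0.221), 3), (160, np.float64(0.217), 7), (161, np.float64(0.215), 6), (181, np.float64(0.16), 7), (182, np.float64(0.157), 4), (183, np.float64(0.154), 5), (184, np.float64(0.152), 3), (185, np.float64(0.149), 3), (186, np.float64(0.145), 13), (187, np.float64(0.144), 0), (188, np.float64(0.138), 36), (189, np.float64(0.135), 33), (190, np.float64(0.132), 35), (191, np.float64(0.132), 6), (192, np.float64(0.13), 0), (193, np.float64(0.127), 3), (194, np.float64(0.124), 0), (195, np.float64(0.121), 1), (196, np.float64(0.119), -3), (197, np.float64(0.116), -1), (198, np.float64(0.113), 0), (199, np.float64(0.11), -2), (200, np.float64(0.108), -4), (201, np.float64(0.104), 3)]Traceback (most recent call last):
  File "<stdin>", line 10, in <module>
ValueError: cannot convert float NaN to integer
```

```bash
python3 - <<'E'
from h import *
np.set_printoptions(precision=4,suppress=True,linewidth=150)
s=robot.snapshot('top');P=cloud(s);m=comp(mask(s,'large'))
Q=P[m>0];Q=Q[np.isfinite(Q).all(1)];u=np.array([.862,-.507]);g=np.array([.3831,-.1353]);a=(Q[:,:2]-g)@u;b=(Q[:,:2]-g)@[.507,.862]
for lo in np.arange(.0,.15,.006):
    w=(a>=lo)&(a<lo+.006)&(abs(b)<.02)
    if w.sum(): print(round(lo*1e3),w.sum(),np.round(np.percentile(Q[w,2],[10,50,90])*1e3))
for x0 in np.arange(.455,.60,.01):
    w=(abs(P[...,0]-x0)<.002)&(abs(P[...,1]-.186)<.03); print(round(x0,3),np.round(np.nanmedian(P[w][:,2])*1e3,1),end='; ')
w=(abs(P[...,1]-.186)<.03)&(P[...,2]>.015)&(P[...,2]<.03)&(P[...,0]<.5);print('\nfront edge x',np.percentile(P[w][:,0],[10,50,90]))
w=(abs(P[...,1]-.186)<.03)&(P[...,2]>.025)&(P[...,2]<.04)&(P[...,0]>.55)&(P[...,0]<.61);print('rear wall x',np.percentile(P[w][:,0],[10,50,90]))
b=[.5261,.1865,-.0407];print('rows',rel(*hpose(b,.083),.15,b[2]),rel(*hpose(b,.083),.046,b[2]))
E
```

```text
90 2 [76. 76. 77.]
96 32 [77. 81. 84.]
102 30 [79. 82. 85.]
108 33 [76. 81. 85.]
114 32 [75. 81. 85.]
120 37 [77. 82. 90.]
126 53 [ 82. 101. 116.]
0.455 -0.9; 0.465 18.7; 0.475 5.0; 0.485 5.9; 0.495 5.2; 0.505 4.1; 0.515 6.2; 0.525 4.1; 0.535 6.5; 0.545 4.0; 0.555 5.9; 0.565 3.5; 0.575 5.4; 0.585 32.2; 0.595 7.2; 
front edge x [0.4624 0.467  0.47  ]
rear wall x [0.5803 0.5832 0.5869]
rows [-113.2 -310.7  -32.6   -0.     0.1  -28.2] [-113.  -310.7   71.4   -0.     0.1  -28.2]
```

Request:
{"api": "carry_out", "payload": {
  "plan": [
    [0,0,-32,0,0,0,1],
    [-12,-31,-32,0,0,-3,1],
    [-28,-77,-32,0,0,-7,1],
    [-45,-124,-32,0,0,-11,1],
    [-62,-170,-32,0,0,-15,1],
    [-79,-217,-32,0,0,-19,1],
    [-96,-263,-32,0,0,-24,1],
    [-108,-297,-32,0,0,-27,1],
    [-113,-310.7,-30,0,0,-28.2,1],
    [-113,-310.7,-10,0,0,-28.2,1],
    [-113,-310.7,15,0,0,-28.2,1],
    [-113,-310.7,22,0,0,-28.2,1],
    [-113,-310.7,22,0,0,-28.2,1],
    [-113,-310.7,22,0,0,-28.2,1]
  ]
}}

```text
clock: 7.18
tool_pos: [0.444, 0.1895, 0.0965]
orientation: [[0.999, -0.04, 0.001], [-0.04, -0.999, 0.0], [0.001, -0.0, -1.0]]
contact_force: [0.4, -0.4, -1.2]
grip_width: 0.0112
grasp_force: 46.2
```

```bash
python3 - <<'E'
from h import *
np.set_printoptions(precision=4,suppress=True)
o=robot.observe();print(o['clock'],o['tool_pos'],o['grip_width'],o['grasp_force'])
s=robot.snapshot('scene');cv2.imwrite('pics/s3c.png',cv2.resize(s['pixels'][60:260,130:330,::-1],None,fx=3,fy=3,interpolation=cv2.INTER_CUBIC))
t=robot.snapshot('top');cv2.imwrite('pics/t3c.png',cv2.resize(t['pixels'][130:290,90:290,::-1],None,fx=3,fy=3,interpolation=cv2.INTER_CUBIC))
P=cloud(t);m=comp(mask(t,'large'));Q=P[m>0];b=(Q[:,:2]-[.5261,.1865])@np.array([[1,.0407],[-.0407,1]])
a,c=b[:,0],b[:,1];print(m.sum(),cv2.boundingRect(m.astype(np.uint8)))
w=(Q[:,2]>.092)&(Q[:,2]<.115)
print('rim along',np.nanpercentile(a[w],[2,98]),'across',np.nanpercentile(c[w],[2,98]))
E
cd pics; python3 -c "
import cv2,numpy as np
a=cv2.imread('s3c.png');b=cv2.imread('t3c.png');cv2.imwrite('c3.png',cv2.resize(np.vstack([cv2.resize(a,(600,600)),b]),(400,600)) if 0 else np.hstack([cv2.resize(a,(400,400)),cv2.resize(b,(400,320))[:320] if 0 else cv2.copyMakeBorder(cv2.resize(b,(400,320)),0,80,0,0,cv2.BORDER_CONSTANT)]))"
```

```text
7.175 [0.444  0.1895 0.0965] 0.01123465354348231 46.20400998741388
359.0 (154, 188, 28, 21)
rim along [0.0004 0.0459] across [-0.0374  0.0337]
```

View pics/c3.png

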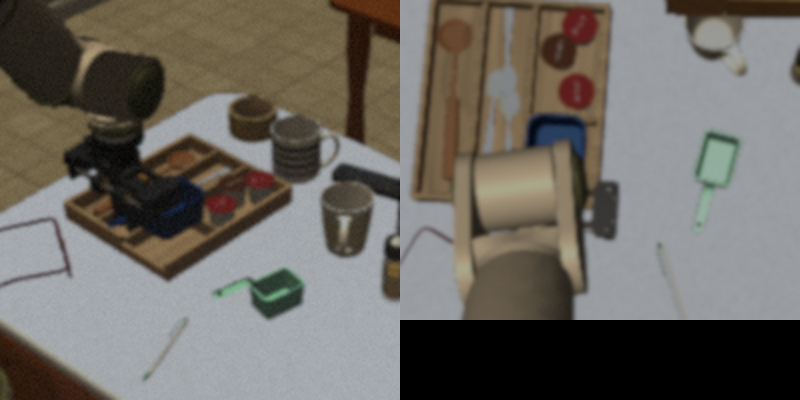

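Request:
{"api": "carry_out", "payload": {
  "plan": [
    [0,0,15,0,0,0,1],
    [0,0,30,0,0,0,1],
    [0,0,42,0,0,0,1],
    [0,0,49,0,0,0,1],
    [0,0,52,0,0,0,1],
    [0,0,52.5,0,0,0,1],
    [0,0,52.5,0,0,0,1]
  ]
}}

```text
clock: 8.15
tool_pos: [0.4436, 0.1897, 0.0436]
orientation: [[0.999, -0.04, 0.001], [-0.04, -0.999, 0.0], [0.001, -0.0, -1.0]]
contact_force: [-1.9, -0.5, 2.4]
grip_width: 0.0111
grasp_force: 46.0
```

Request:
{"api": "carry_out", "payload": {
  "plan": [
    [0,0,0,0,0,0,0.8],
    [0,0,0,0,0,0,0.5],
    [0,0,0,0,0,0,0.4],
    [0,0,0,0,0,0,0.4],
    [0,0,-20,0,0,0,0.4],
    [0,0,-60,0,0,0,0.4],
    [0,0,-110,0,0,0,0.2],
    [-20,50,-115,0,0,5,0],
    [-40,100,-115,0,0,10,0],
    [-60,150,-115,0,0,15,0],
    [-80,200,-115,0,0,15,0],
    [-80,200,-115,0,0,15,0]
  ]
}}

```text
clock: 9.65
tool_pos: [0.3548, -0.0093, 0.1584]
orientation: [[0.953, -0.303, 0.0], [-0.303, -0.953, -0.0], [0.0, 0.0, -1.0]]
contact_force: [-0.3, 0.2, -0.6]
grip_width: 0.0879
grasp_force: 0.0
```

```bash
cat > look.py <<'E'
from h import *
np.set_printoptions(precision=4,suppress=True)
o=robot.observe();print(o['clock'],o['tool_pos'])
t=robot.snapshot('top');vis=t['pixels'][...,::-1].copy()
def do(n,px,p0,z0=0.,clip=None):
    M=mask(t,n)
    if clip: a=np.zeros_like(M);r,c=px;a[r-clip:r+clip,c-clip:c+clip]=1;M*=a
    m=comp(M,None if clip else px);r=fit(t,n,m,np.array(p0),z0=z0);print(n,r,cv2.boundingRect(m.astype(np.uint8)))
    cv2.drawContours(vis,cv2.findContours((sil(t,n,r[0],m.shape,z0=z0)>.5).astype(np.uint8),0,2)[0],-1,(0,0,255),1);return r[0]
E
python3 - <<'E'
from look import *
L=do('large',(211,174),(.525,.1865,-.04),.006,30)
b=np.array([.5261,.1865]);e=L[:2]-b;print('err in bay',e)
m=do('medium',(253,366),(.415,-.357,-.54));sm=do('small',(209,248),(.53,-.028,-.25))
P=cloud(t);
w=(abs(P[...,0]-L[0])<.03)&(abs(P[...,1]-L[1])<.02);print('floor z',np.nanpercentile(P[w][:,2],[10,50,90]))
cv2.imwrite('pics/t4.png',cv2.resize(vis[130:300,90:400],None,fx=2.5,fy=2.5,interpolation=cv2.INTER_NEAREST))
g=hpose(m,.077);print(g,rel(*g,.15,m[2]))
E
```

```text
9.65 [ 0.3548 -0.0093  0.1584]
large (array([0.5275, 0.1876, 0.0325]), np.float64(246.30588235294118), np.float64(933.0)) (155, 192, 29, 49)
err in bay [0.0014 0.0011]
medium (array([ 0.4157, -0.3577, -0.5419]), np.float64(181.57254901960783), np.float64(700.0)) (349, 235, 33, 51)
small (array([ 0.5301, -0.0281, -0.2471]), np.float64(87.75294117647059), np.float64(619.0)) (237, 195, 24, 46)
floor z [0.0037 0.0082 0.0123]
[ 0.3497 -0.318 ] [ 87.9 297.3   8.4  -0.   -0.   13.5]
```

View pics/t4.png

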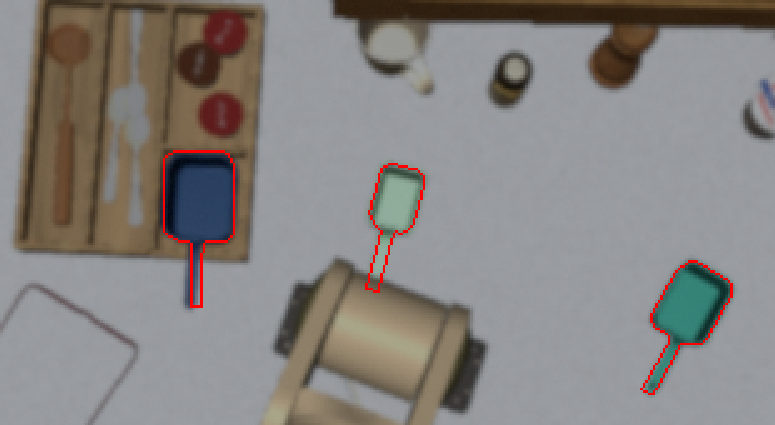

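```bash
cat >> h.py <<'E'
def mask(s,n):
    h=cv2.cvtColor(cv2.GaussianBlur(s['pixels'],(3,3),0),cv2.COLOR_RGB2HSV).astype(int);H,Sa,V=h[...,0],h[...,1],h[...,2]
    if n=='small': return ((H>50)&(H<100)&(Sa>26)).astype(np.uint8)
    return ((H>60)&(H<150)&(Sa>50)|(V<{'large':65,'medium':75}[n])&(Sa<300)).astype(np.uint8)
E
python3 - <<'E'
from look import *
L=do('large',(211,174),(.525,.1865,-.04),.006,32)
m=do('medium',(253,366),(.415,-.357,-.54));sm=do('small',(209,248),(.53,-.028,-.25))
h=cv2.cvtColor(t['pixels'],cv2.COLOR_RGB2HSV);print(h[190:202,170].tolist());print(h[233:243,372].tolist())
M=mask(t,'large');print('\n'.join(''.join('.#'[v] for v in r) for r in M[186:246,148:192:1]))
E
```

```text
9.7 [ 0.3554 -0.008   0.1584]
large (array([ 0.5265,  0.1883, -0.0168]), np.float64(139.4078431372549), np.float64(1060.0)) (154, 191, 30, 52)
medium (array([ 0.4158, -0.3585, -0.5302]), np.float64(46.70196078431373), np.float64(857.0)) (348, 234, 35, 54)
small (array([ 0.5301, -0.0279, -0.2484]), np.float64(82.56470588235294), np.float64(608.0)) (237, 195, 24, 46)
[[9, 34, 76], [112, 80, 73], [108, 138, 61], [108, 181, 38], [108, 216, 26], [109, 174, 41], [108, 162, 66], [108, 144, 87], [108, 142, 95], [108, 141, 96], [108, 143, 96], [108, 146, 96]]
[[107, 14, 160], [103, 15, 154], [95, 30, 143], [89, 58, 128], [87, 98, 107], [86, 137, 78], [87, 172, 55], [85, 189, 50], [86, 169, 62], [86, 162, 88]]
............................................
............................................
............................................
............................................
............................................
...........##############.....#.............
..........#########################.........
..........#########################.........
.........#####################
[... 1609 characters left out ...]
##.......................
..................###.......................
..................###.......................
.................#####......................
.................#####......................
.................####.......................
.................####.......................
.................####.......................
.................####.......................
.................####.......................
.................####.......................
................#####.......................
................#####.......................
................#####.......................
................#####.......................
................#####.......................
```

```bash
python3 - <<'E'
from h import *
m=[.4158,-.3585,-.53];g=hpose(m,.077);print(g,rel(*g,.045,m[2]))
E
```

```text
[ 0.34936386 -0.31957393] [ 87.2 300.1 113.4  -0.   -0.   13. ]
```

Request:
{"api": "carry_out", "payload": {
  "plan": [
    [15,50,0,0,0,3,0],
    [29,100,0,0,0,6,0],
    [44,150,0,0,0,8,0],
    [58,200,0,0,0,10,0],
    [73,250,0,0,0,12,0],
    [87.2,300,15,0,0,13,0],
    [87.2,300,50,0,0,13,0],
    [87.2,300,90,0,0,13,0],
    [87.2,300,110,0,0,13,0],
    [87.2,300,113.4,0,0,13,0.3],
    [87.2,300,113.4,0,0,13,0.6],
    [87.2,300,113.4,0,0,13,1],
    [87.2,300,113.4,0,0,13,1],
    [87.2,300,113.4,0,0,13,1],
    [87.2,300,113.4,0,0,13,1],
    [87.2,300,113.4,0,0,13,1],
    [87.2,300,113.4,0,0,13,1]
  ],
  "newtons": 45
}}

```text
clock: 11.88
tool_pos: [0.3496, -0.3193, 0.0448]
orientation: [[0.863, -0.504, -0.0], [-0.504, -0.863, 0.0], [-0.0, -0.0, -1.0]]
contact_force: [0.2, 1.0, 0.2]
grip_width: 0.0126
grasp_force: 46.3
```

```bash
python3 - <<'E'
from h import *
print(rel(.4496,.1894,.175,-.04),rel(.4496,.1894,.12,-.04))
E
```

```text
[-170.3 -489.7 -130.1   -0.     0.   -28. ] [-170.3 -489.7  -75.1   -0.     0.   -28. ]
```

Request:
{"api": "carry_out", "payload": {
  "plan": [
    [0,0,-15,0,0,0,1],
    [0,0,-60,0,0,0,1],
    [0,0,-110,0,0,0,1],
    [-10,-30,-130,0,0,-2,1],
    [-27,-77,-130,0,0,-5,1],
    [-45,-127,-130,0,0,-8,1],
    [-62,-177,-130,0,0,-11,1],
    [-80,-227,-130,0,0,-14,1],
    [-97,-277,-130,0,0,-17,1],
    [-115,-328,-130,0,0,-20,1],
    [-132,-378,-130,0,0,-23,1],
    [-149,-428,-130,0,0,-26,1],
    [-163,-468,-130,0,0,-28,1],
    [-170.3,-489.7,-125,0,0,-28,1],
    [-170.3,-489.7,-100,0,0,-28,1],
    [-170.3,-489.7,-75,0,0,-28,1],
    [-170.3,-489.7,-75,0,0,-28,1],
    [-170.3,-489.7,-75,0,0,-28,1]
  ]
}}

```text
clock: 14.12
tool_pos: [0.45, 0.1894, 0.1206]
orientation: [[0.999, -0.04, 0.001], [-0.04, -0.999, 0.0], [0.001, -0.0, -1.0]]
contact_force: [0.2, 0.4, -1.4]
grip_width: 0.0125
grasp_force: 46.3
```

```bash
cat > chk.py <<'E'
from h import *
np.set_printoptions(precision=4,suppress=True)
def chk(n,zu,L):
    "zu underside height, L target pose: rim extents of the held cup in the target frame, from the top picture"
    o=robot.observe();print(o['clock'],o['tool_pos'],o['grip_width'],o['grasp_force'])
    t=robot.snapshot('top');h=cv2.cvtColor(t['pixels'],cv2.COLOR_RGB2HSV).astype(int)
    m=((h[...,0]>60)&(h[...,0]<97)&(h[...,1]>(60 if n=='medium' else 26))).astype(np.uint8);a=np.zeros_like(m);a[170:240,145:200]=1
    m=comp(m*a);zr=zu+CUP[n][2];r,c=np.nonzero(m)
    E=np.array([ray(t,y,x,zr)[:2] for y,x in zip(r,c)])-L[:2];cs,sn=np.cos(L[2]),np.sin(L[2])
    E=E@np.array([[cs,-sn],[sn,cs]]);print('n',len(E),'along max',E[:,0].max(),'expect',CUP[n][0]/2)
    f=E[:,0]>.0;f&=E[:,0]<CUP[n][0]/2-.015
    print('across',np.percentile(E[f,1],[1,99]),'expect',CUP[n][1]/2)
    print('\n'.join(''.join('.#'[v] for v in q) for q in m[r.min()-1:r.max()+2,c.min()-1:c.max()+2]))
    v=t['pixels'][140:260,110:240,::-1];s=robot.snapshot('scene')['pixels'][110:230,150:280,::-1]
    cv2.imwrite('pics/chk_%s.png'%n,cv2.resize(np.hstack([v,s]),None,fx=3,fy=3,interpolation=cv2.INTER_CUBIC))
E
python3 -c "
from chk import *
chk('medium',robot.observe()['tool_pos'][2]-.0448,(.5265,.1863,-.04))"
```

```text
14.125 [0.45   0.1894 0.1206] 0.01250459853548996 46.26756124198437
n 239 along max 0.0409887301848148 expect 0.042
across [-0.0345  0.032 ] expect 0.032Traceback (most recent call last):
  File "<string>", line 3, in <module>
    chk('medium',robot.observe()['tool_pos'][2]-.0448,(.5265,.1863,-.04))
    ~~~^^^^^^^^^^^^^^^^^^^^^^^^^^^^^^^^^^^^^^^^^^^^^^^^^^^^^^^^^^^^^^^^^^
  File "chk.py", line 13, in chk
    print('\n'.join(''.join('.#'[v] for v in q) for q in m[r.min()-1:r.max()+2,c.min()-1:c.max()+2]))
          ~~~~~~~~~^^^^^^^^^^^^^^^^^^^^^^^^^^^^^^^^^^^^^^^^^^^^^^^^^^^^^^^^^^^^^^^^^^^^^^^^^^^^^^^^^
  File "chk.py", line 13, in <genexpr>
    print('\n'.join(''.join('.#'[v] for v in q) for q in m[r.min()-1:r.max()+2,c.min()-1:c.max()+2]))
                    ~~~~~~~^^^^^^^^^^^^^^^^^^^^
  File "chk.py", line 13, in <genexpr>
    print('\n'.join(''.join('.#'[v] for v in q) for q in m[r.min()-1:r.max()+2,c.min()-1:c.max()+2]))
                            ~~~~^^^
TypeError: string indices must be integers, not 'numpy.float64'
```

Request:
{"api": "carry_out", "payload": {
  "plan": [
    [0,0,15,0,0,0,1],
    [0,0,25,0,0,0,1],
    [0,0,33,0,0,0,1],
    [0,0,41,0,0,0,1],
    [0,0,49,0,0,0,1],
    [0,0,55,0,0,0,1],
    [0,0,55,0,0,0,1]
  ]
}}

```text
clock: 15.05
tool_pos: [0.4495, 0.1894, 0.0646]
orientation: [[0.999, -0.04, -0.0], [-0.04, -0.999, -0.0], [-0.0, 0.0, -1.0]]
contact_force: [0.8, 0.3, -0.1]
grip_width: 0.012
grasp_force: 46.8
```

No contact on the way in, so I lower the rest.

Request:
{"api": "carry_out", "payload": {
  "plan": [
    [0,0,5,0,0,0,1],
    [0,0,8,0,0,0,1],
    [0,0,10.5,0,0,0,1],
    [0,0,11,0,0,0,1],
    [0,0,11,0,0,0,1]
  ]
}}

```text
clock: 15.68
tool_pos: [0.4489, 0.1895, 0.0556]
orientation: [[0.999, -0.04, 0.0], [-0.04, -0.999, 0.0], [0.0, -0.0, -1.0]]
contact_force: [-11.1, -1.5, 22.9]
grip_width: 0.0129
grasp_force: 47.1
```

Request:
{"api": "carry_out", "payload": {
  "plan": [
    [-1,0,-1.5,0,0,0,1],
    [-1,0,-2,0,0,0,1],
    [-1,0,-2,0,0,0,1]
  ]
}}

```text
clock: 16.05
tool_pos: [0.4488, 0.1895, 0.056]
orientation: [[0.999, -0.04, 0.0], [-0.04, -0.999, 0.0], [0.0, -0.0, -1.0]]
contact_force: [-2.2, -0.2, 5.9]
grip_width: 0.0122
grasp_force: 47.3
```

```bash
sed -i '/join/d' chk.py; python3 -c "
from chk import *
chk('medium',.010,(.5265,.1863,-.04))
o=robot.observe();print(o['contact_force'],o['torque'])"
```

```text
16.05 [0.4488 0.1895 0.056 ] 0.012179727769558727 47.285372503101826
n 284 along max 0.04340112567718804 expect 0.042
across [-0.0339  0.0337] expect 0.032
[-1.955  -0.112   6.1017] [0.1507 0.2745 0.0045]
```

View pics/chk_medium.png

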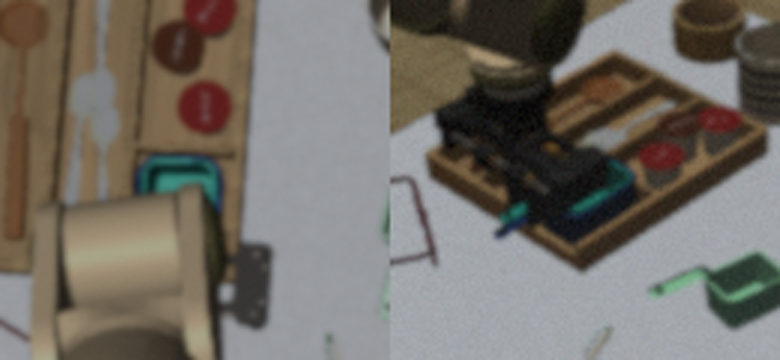

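Request:
{"api": "carry_out", "payload": {
  "plan": [
    [0,0,0,0,0,0,0.9],
    [0,0,0,0,0,0,0.7],
    [0,0,0,0,0,0,0.5],
    [0,0,0,0,0,0,0.4],
    [0,0,0,0,0,0,0.4],
    [0,0,-20,0,0,0,0.4],
    [0,0,-60,0,0,0,0.4],
    [0,0,-105,0,0,0,0.2],
    [-20,50,-110,0,0,5,0],
    [-50,100,-110,0,0,10,0],
    [-80,150,-110,0,0,12,0],
    [-90,180,-110,0,0,12,0],
    [-90,180,-110,0,0,12,0]
  ]
}}

```text
clock: 17.77
tool_pos: [0.3511, 0.012, 0.1661]
orientation: [[0.968, -0.25, 0.0], [-0.25, -0.968, -0.0], [0.001, 0.0, -1.0]]
contact_force: [-0.3, 0.1, 0.4]
grip_width: 0.0885
grasp_force: 0.0
```

```bash
cat > nest.py <<'E'
from look import *
def cupfit(n,z0,lo):
    h=cv2.cvtColor(cv2.GaussianBlur(t['pixels'],(3,3),0),cv2.COLOR_RGB2HSV).astype(int)
    m=((h[...,0]>60)&(h[...,0]<lo)&(h[...,1]>(60 if n=='medium' else 45))).astype(np.uint8);a=np.zeros_like(m);a[180:245,145:200]=1;m=comp(m*a)
    r=fit(t,n,m,np.array([.526,.1865,-.04]),z0=z0);print(n,r);return r[0]
P=cloud(t)
def zstat(x,y,c,dx=.02,dy=.015):
    w=(abs(P[...,0]-x)<dx)&(abs(P[...,1]-y)<dy);Q=P[w];Q=Q[np.isfinite(Q).all(1)]
    A=np.c_[Q[:,:2]-[x,y],np.ones(len(Q))];k=np.linalg.lstsq(A,Q[:,2],rcond=None)[0];print(c,len(Q),'z',np.median(Q[:,2]),'slopes',k[:2])
E
python3 - <<'E'
from nest import *
L=do('large',(211,174),(.525,.1865,-.04),.006,32)
M=cupfit('medium',.009,98)
zstat(.526,.186,'floor of medium (expect .012)')
sm=do('small',(209,248),(.53,-.028,-.25))
q=t['pixels'][180:245,145:205,::-1];cv2.imwrite('pics/t5.png',cv2.resize(q,None,fx=9,fy=9,interpolation=cv2.INTER_CUBIC))
for d,n in((.077,'medium handle'),(.083,'large handle')): pass
g=hpose(sm,.071);print(g,rel(*g,.15,sm[2]),rel(*g,.052,sm[2]))
E
```

```text
17.775 [0.3511 0.012  0.1661]
large (array([ 0.5256,  0.1889, -0.023 ]), np.float64(122.74117647058824), np.float64(1103.0)) (153, 191, 31, 52)
medium (array([ 0.5286,  0.1875, -0.0191]), np.float64(121.74117647058823), np.float64(963.0))
floor of medium (expect .012) 151 z 0.012028093912275812 slopes [-0.0444  0.0146]
small (array([ 0.53  , -0.028 , -0.2538]), np.float64(61.13725490196077), np.float64(633.0)) (237, 195, 24, 51)
[ 0.4612 -0.0102] [112.   -5.1  16.1  -0.   -0.    0.1] [111.9  -5.  114.1  -0.   -0.    0.1]
```

View pics/t5.png

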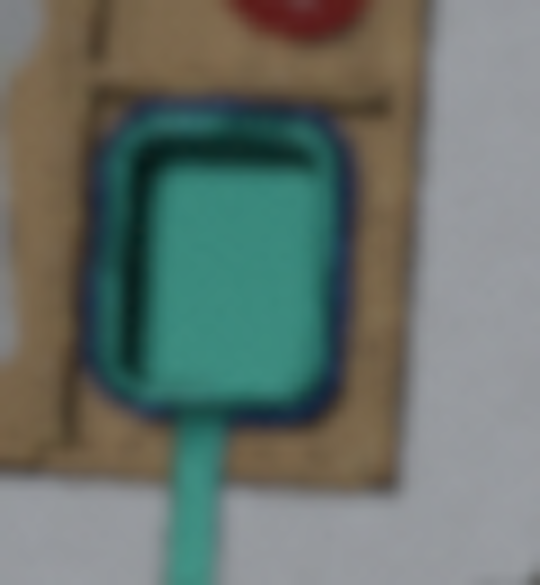

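Request:
{"api": "carry_out", "payload": {
  "plan": [
    [50,-2,10,0,0,0,0],
    [95,-5,15,0,0,0,0],
    [112,-5,25,0,0,0,0],
    [112,-5,60,0,0,0,0],
    [112,-5,90,0,0,0,0],
    [112,-5,103.5,0,0,0,0],
    [112,-5,103.5,0,0,0,0.3],
    [112,-5,103.5,0,0,0,0.6],
    [112,-5,103.5,0,0,0,1],
    [112,-5,103.5,0,0,0,1],
    [112,-5,103.5,0,0,0,1],
    [112,-5,103.5,0,0,0,1],
    [112,-5,103.5,0,0,0,1],
    [112,-5,103.5,0,0,0,1]
  ],
  "newtons": 30
}}

```text
clock: 19.58
tool_pos: [0.4613, -0.0096, 0.0623]
orientation: [[0.969, -0.247, -0.0], [-0.247, -0.969, 0.0], [-0.0, -0.0, -1.0]]
contact_force: [0.1, 0.3, 0.2]
grip_width: 0.0144
grasp_force: 30.0
```

```bash
python3 - <<'E'
from h import *
o=robot.observe();print(o['clock'],o['tool_pos'])
# medium centre ~ (.5265,.1865), yaw -.04 ; grip 71 mm
b=[.5265,.1866,-.04];print(hpose(b,.071),rel(*hpose(b,.071),.140,-.04))
E
```

```text
19.575 [ 0.46128372 -0.00960651  0.0623467 ]
[0.45555679 0.18943924] [ -54.7 -191.5  -77.6   -0.     0.   -12. ]
```

Request:
{"api": "carry_out", "payload": {
  "plan": [
    [0,0,-15,0,0,0,1],
    [0,0,-60,0,0,0,1],
    [0,0,-98,0,0,0,1],
    [-10,-35,-98,0,0,-2,1],
    [-24,-85,-98,0,0,-5,1],
    [-38,-133,-98,0,0,-8,1],
    [-50,-175,-98,0,0,-11,1],
    [-54.7,-191.5,-95,0,0,-12,1],
    [-54.7,-191.5,-78,0,0,-12,1],
    [-54.7,-191.5,-78,0,0,-12,1],
    [-54.7,-191.5,-78,0,0,-12,1]
  ]
}}

```text
clock: 20.95
tool_pos: [0.4559, 0.1889, 0.1407]
orientation: [[0.999, -0.041, 0.0], [-0.041, -0.999, -0.0], [0.0, 0.0, -1.0]]
contact_force: [1.1, 0.3, 0.1]
grip_width: 0.0144
grasp_force: 30.0
```

```bash
cat > chk2.py <<'E'
from h import *
o=robot.observe();z=o['tool_pos'][2]-.0623;print(o['tool_pos'],o['orientation'][:,0],o['grip_width'])
t=robot.snapshot('top');P=cloud(t);h=cv2.cvtColor(t['pixels'],cv2.COLOR_RGB2HSV).astype(int)
m=((h[...,0]>55)&(h[...,0]<97)&(h[...,1]>25)&(h[...,1]<85)&(h[...,2]>90)).astype(np.uint8);a=np.zeros_like(m);a[170:240,140:200]=1;m=comp(m*a)
r,c=np.nonzero(m);E=np.array([ray(t,y,x,z+.042)[:2] for y,x in zip(r,c)])-[.5265,.1866];E=E@np.array([[1,.04],[-.04,1]])
print(len(E),'along max',E[:,0].max(),'of .036; across',np.percentile(E[(E[:,0]<.025),1],[1,99]),'of .026')
v=t['pixels'][170:230,140:200,::-1];cv2.imwrite('pics/chk_s.png',cv2.resize(v,None,fx=9,fy=9,interpolation=cv2.INTER_CUBIC))
E
python3 chk2.py
```

```text
[0.45587779 0.18889568 0.14069251] [ 9.99155678e-01 -4.10836106e-02  2.60688755e-04] 0.014389707156160267
13 along max 0.03397142920218225 of .036; across [-0.02674359 -0.02423311] of .026
```

View pics/chk_s.png

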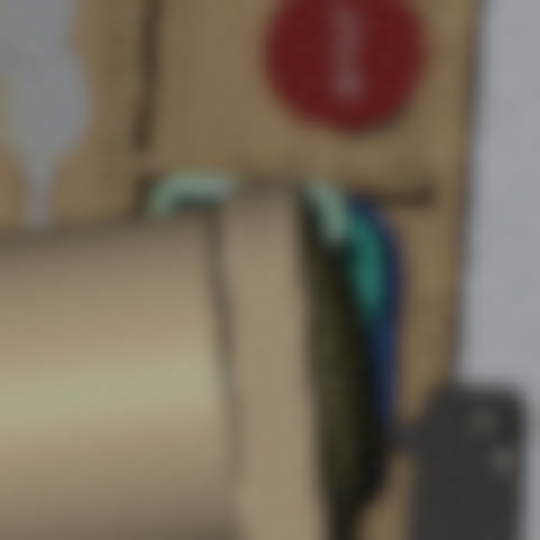

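Request:
{"api": "carry_out", "payload": {
  "plan": [
    [0,0,12,0,0,0,1],
    [0,0,20,0,0,0,1],
    [0,0,28,0,0,0,1],
    [0,0,36,0,0,0,1],
    [0,0,44,0,0,0,1],
    [0,0,52,0,0,0,1],
    [0,0,58,0,0,0,1],
    [0,0,58,0,0,0,1]
  ]
}}

```text
clock: 22.0
tool_pos: [0.4554, 0.1894, 0.0819]
orientation: [[0.999, -0.04, -0.001], [-0.04, -0.999, -0.0], [-0.001, 0.0, -1.0]]
contact_force: [-0.4, -0.4, -1.1]
grip_width: 0.0144
grasp_force: 30.0
```

Request:
{"api": "carry_out", "payload": {
  "plan": [
    [0,0,4,0,0,0,1],
    [0,0,6,0,0,0,1],
    [0,0,7,0,0,0,1],
    [0,0,7,0,0,0,1]
  ]
}}

```text
clock: 22.5
tool_pos: [0.4556, 0.1895, 0.0754]
orientation: [[0.999, -0.04, 0.0], [-0.04, -0.999, 0.0], [0.0, -0.0, -1.0]]
contact_force: [-1.3, 0.5, -1.3]
grip_width: 0.0144
grasp_force: 30.0
```

Request:
{"api": "carry_out", "payload": {
  "plan": [
    [0,0,1,0,0,0,1],
    [0,0,1,0,0,0,0.8],
    [0,0,1,0,0,0,0.6],
    [0,0,1,0,0,0,0.4],
    [0,0,1,0,0,0,0.4],
    [0,0,-20,0,0,0,0.4],
    [0,0,-60,0,0,0,0.4],
    [0,0,-90,0,0,0,0.2],
    [-20,50,-95,0,0,5,0],
    [-50,100,-95,0,0,10,0],
    [-80,150,-95,0,0,12,0],
    [-100,200,-95,0,0,12,0],
    [-100,200,-95,0,0,12,0],
    [-100,200,-95,0,0,12,0]
  ]
}}

```text
clock: 24.25
tool_pos: [0.3479, -0.0062, 0.1705]
orientation: [[0.969, -0.247, 0.0], [-0.247, -0.969, 0.0], [0.0, -0.0, -1.0]]
contact_force: [0.1, 0.4, -0.8]
grip_width: 0.0886
grasp_force: 0.0
```

```bash
python3 - <<'E'
from nest import *
L=do('large',(211,174),(.525,.1865,-.04),.006,32)
zstat(.526,.186,'floor of small (expect .015)',.018,.012)
h=cv2.cvtColor(t['pixels'],cv2.COLOR_RGB2HSV).astype(int)
m=((h[...,0]>55)&(h[...,0]<97)&(h[...,1]>25)&(h[...,1]<90)).astype(np.uint8);a=np.zeros_like(m);a[180:250,145:200]=1;m=comp(m*a)
r=fit(t,'small',m,np.array([.526,.1865,-.04]),z0=.012);print('small',r)
for d,n in ((.095,'handle top, expect .0855'),(.0,'')):
    if d: x,y=hpose([.5265,.1866,-.04],d);zstat(x,y,n,.012,.003)
s=robot.snapshot('scene');Q=cloud(s);h=Q[(abs(Q[...,0]-.432)<.02)&(abs(Q[...,1]-.1905)<.006)&(Q[...,2]>.04)];print('scene handle z',np.percentile(h[:,2],[50,90]),len(h))
rows=m[190:245,150:192].astype(int);print('\n'.join(''.join('.#'[v] for v in q) for q in rows))
E
```

```text
24.25 [ 0.3479 -0.0062  0.1705]
large (array([ 0.5255,  0.1889, -0.0222]), np.float64(468.82352941176464), np.float64(741.0)) (153, 191, 31, 38)
floor of small (expect .015) 114 z 0.014201327223447826 slopes [-0.0127 -0.047 ]
small (array([ 0.5292,  0.1874, -0.0106]), np.float64(78.22745098039216), np.float64(738.0))
handle top, expect .0855 34 z 0.07892096766958948 slopes [-0.5066  6.2701]
scene handle z [0.0731 0.0862] 79
..........................................
..........................................
..........................................
..........................................
................###########...............
...........##################.............
..........####################............
..........####################............
..........####################............
..........####################............
..........####################............
..........####################............
.........######################...........
.........######################...........
.........######################...........
.........##################
[... 992 characters left out ...]
............
..............######......................
..............######......................
..............######......................
..............######......................
..............######......................
..............######......................
.............#######......................
.............#######......................
.............#######......................
.............#######......................
.............#######......................
.............#######......................
.............#######......................
.............######.......................
.............######.......................
.............######.......................
```

```bash
python3 -c "
from bench import robot
print(robot.hand_in())"
```

```text
the job is handed in; nothing more can be done
None
```

All three cups are nested in the bay and let go, with their handles pointing out over the front edge one above the other. The last camera check showed them fully seated, and I've handed the job in, though `hand_in` returned no verdict.

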